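# Fetch the mixing-ball dish and turn its lip to the pot

## Robot

A 6-joint arm with a two-finger parallel gripper is mounted at the origin on the work surface. World frame = base frame: x ahead of the robot, y to its left, z up, the work surface at z = 0. Lengths are in m, angles in rad, forces in N, time in s.
With the tool pointing down it reaches from about 0.375 to 0.9 m from the base axis. Payload 3.1 kg.
Tool frame: the origin (TCP) lies between the finger pads; the fingertips stand 17 mm ahead of it and the grasp point (between the pads) lies 2 mm behind it (robot.nose_length is the distance from the TCP to the fingertips, in m); z points along the fingers, y is the line along which they close (so a half turn about z gives the same grasp; the last joint's range is limited). The gripper opens to 87 mm and grips with 3 to 60 N. Pads are 19 mm wide; open, the fingers measure 117 mm over their backs; the gripper's body (75 mm by 190 mm) begins 51 mm behind the grasp point.
Start: joints at [-1.51, 0.527, 1.433, -0, 1.181, -0.178], TCP at [0.148, -0.607, 0.218] pointing down, gripper open.
Joint ranges: [-3.08, 3.08], [-0.75, 2.2], [0.22, 2.44], [-1.43, 4.57], [0, 2.65], [-2.85, 2.85]. Speed limits (rad/s): [2.79, 2.79, 3.14, 3.14, 3.14, 3.14].

## Interface

Orientations are given as a unit quaternion [x, y, z, w].
In Python, from rig import robot, cams gives the robot as it stands.
- The arm moves only by the shell command python3 -m pendant 'ROWS' [FORCE]. ROWS is JSON, a list of rows, each an object with "jaw": the opening, from 0 (shut) to 1 (fully open); "linear": the shift along the tool's x, y, z in cm, a list of three; "twist": the turn about the tool's z in degrees. A call has 1 to 12 rows; each row shifts and turns the commanded pose from where the row before left it, along the tool's axes as they then stand; what a row does not reach is not made up. A row lasts 1/12 s, in which the tool goes at most 41.7 mm and 7.16 degrees, less where a joint would pass 70% of its speed; a pose out of reach is approached as far as the arm can. A call is refused whole if a number of a shift passes 4.17 or a number of a turn 7.16, either way. A call with a gripper value outside its range is refused whole. The fingers move at their own pace and stop on an object; FORCE is the grip in N (left out, the last holds). Time passes only in rows, so rows that do not move let the fingers close. It gives the time, the measured TCP pose, the force, the opening and the grip force at its end, in the units of the state.
- robot.get_obs(): the state, without advancing time (a new reading comes with each control period).
- cams.camera(name): name is "side" or "top"; returns a dict with "color" (384x512x3 uint8, blue, green, red), "depth" (384x512 float32, m along the optical axis (not along the pixel's ray), 0 where there is no reading), "fov_y" (degrees; the focal length in pixels is half the picture's height over the tangent of half this angle, whatever the lens; pixels are square), "cx", "cy" (the principal point, pixels), "view" (4x4, takes a point from world to camera coordinates). Camera axes: x right, y down, z forward; pixel columns grow to the right and rows downward; lengths in m; the calibration is good to about 2 mm. A picture is of the moment at which its call begins.
- robot.hand_in(): hands the job in; it is judged then, once.
The state is a dict: "time": time; "q": joint angles; "joint_velocities": joint speeds; "joint_torque": joint torques, N m; "position": TCP position; "tool_rot": TCP orientation; "ft_force": force on the tool from outside, world axes, zero at the start; "moment": the same for the moment, N m; "grip_width": finger opening in m; "grip_force": force on a finger pad.
Only numpy, scipy, OpenCV 4.12 (cv2) and the standard library are available. Lean on these libraries where they do the work, as an engineer would, in place of code of your own. Each camera call takes 0.05 s, during which the arm holds its last target. There are 200 camera calls.

## Task

Pull the drawer out to its stop, take the dish with the loose steel ball by its yellow handle and lift it, still facing as it lay, until its underside is clear above the drawer's walls, and only then turn it a quarter turn so that its orange lip points squarely out over the side of the drawer where the open blue pot stands, ready to tip the ball in. Keep the dish level and the ball in its middle all the way, leave the drawer out and the other things where they are, and finish while holding the dish still and level up there in the gripper.

Things in the scene. Friction and masses are not known exactly. Their poses are not given: they have to be found in the camera images.
- unit: fixed grey drawer unit on the bench, 258 (x) x 240 (y) x 149 mm high, one cream drawer. Origin on the bench under the middle of its front; its -x points out of the drawer front, the way the drawer slides. Above the bench: the drawer's inner floor 22 mm, its side and back walls' rims 127 mm, its front panel's top 135 mm
- cabinet_drawer0 (a joint): drawer travel in m: 0 closed, grows as it is pulled out, stop at 0.180; at the start it is shut or up to 15 mm ajar. It slides with about 1 N of friction plus 4 N per m/s and stays where it is left
- cabinet_drawer0_handle (a point): centre of the drawer's dark handle bar: 11 mm thick, 120 mm long, parallel to the unit's y axis, standing 35 mm clear of the drawer front (bar centre to face) and 38 mm below the unit's top; moves with the drawer; its axes are the drawer unit's
- dish: black dished plate, loose in the drawer, 122 mm across, rim 26 mm high, 0.22 kg. Its floor rises 10 degrees all round from the middle, so on the level the ball runs back there. Origin at the centre of its underside, z up; its orange lip sticks out along its own -x, at the start towards the drawer front (within 0.2 rad). A bail handle spans it along its y
- dish_grip (a point): centre of the yellow grip bar on top of the bail, 90 mm above the dish's underside, straight above its centre: 14 mm thick along the dish's x, 66 mm long along its y, 24 mm high
- dish_center (a point): point on the dish's axis where the ball's centre rests, 19 mm above its underside
- dish_lip (a point): tip of the orange lip, 71 mm from the dish's axis along its -x, 23 mm above its underside
- ball: loose steel ball, 28 mm in diameter, 90 g, in the middle of the dish (its frame turns as it rolls)
- ball_center (a point): centre of the ball
- pot: open blue steel pot, 96 mm across, 110 mm high, standing empty on the bench beside the drawer's path, on its left or right side, some 240 mm from the drawer's middle line. Origin at the centre of its underside
- tin: closed steel tin with a cream label, 92 mm across, 120 mm high, on the other side of the drawer from the pot; to be left alone. Origin at the centre of its underside
- jar: closed amber jar, 56 mm across, 70 mm high, on the rear half of the unit's top; to be left alone. Origin at the centre of its underside
- brush: paint brush lying on the bench; to be left alone
- scraper: scraper lying on the bench; to be left alone
Things that resemble listed ones, but are neither listed nor needed, are in the scene too. Leave any red look-alike of the pot alone.

How it is judged:
On the way, in this order (a step that is already met when the one before it is completed fails the run):
1. the drawer is out at its stop (within 8 mm), the dish still in it (value of joint cabinet_drawer0 above 0.172 m and height (world z) of dish below 0.06 m), for 0.2 s.
2. the dish is lifted clear of the drawer's walls (underside over 140 mm above the bench), its lip still towards the drawer front (within 0.45 rad) (height (world z) of dish above 0.14 m and angle between the x axis of dish and the x axis of unit, either way round below 0.45 rad and contact force between dish and the fingers above 1 N), for 0.2 s.
At the end, for the whole second after the job is handed in: The dish is held only by the fingers, underside over 140 mm above the bench, still, level within 0.12 rad, lip square to the drawer's travel (0.26 rad) on the pot's side, the ball at rest within 10 mm of its middle, the drawer within 30 mm of its stop (height (world z) of dish above 0.14 m and contact force between dish and the fingers above 1 N and contact force between dish and unit below 0.05 N and angle between the x axis of dish and the y axis of unit, either way round below 0.26 rad and x of pot in the frame of dish below -0.08 m and angle between dish's own z axis and vertical below 0.12 rad and horizontal distance between ball_center and dish_center below 0.01 m and distance between ball_center and dish_center below 0.014 m and linear speed of dish below 0.02 m/s and angular speed of dish below 0.15 rad/s and linear speed of ball below 0.03 m/s and value of joint cabinet_drawer0 above 0.15 m); the arm keeps its last pose, push and grip.
It fails at once if the ball strays more than 25 mm from the dish's middle (horizontal distance between ball_center and dish_center above 0.025 m).
It fails at once if the dish tilts more than 0.3 rad (angle between dish's own z axis and vertical above 0.3 rad).
It fails at once if a bystander (pot, tin, jar, brush, scraper) is moved by more than 30 mm (distance of any of pot, tin, jar, brush, scraper from where it was at the start of the episode above 0.03 m).
It also fails if it takes over 64 s, if anything falls off the work surface, if the arm or the gripper's body presses on something with over 40 N, if the wrist force passes 120 N, or if a joint passes its speed limit or range.

## Working session

There is one attempt and no reset: what is moved stays moved. The work goes in short steps, Python scripts to look and compute and a shell command to move; the robot and the scene stay as the last step left them, time stands still between calls to the robot, and variables do not carry over. Pictures are saved under pics/ and viewed, at most 10 in all, crops included, and the job is handed in when it is done.

```bash
mkdir -p pics; ls; cat > h.py <<'E'
import numpy as np,cv2
from rig import robot,cams
def cap(n,save=None):
    c=cams.camera(n)
    if save: cv2.imwrite('pics/'+save,c['color'])
    np.savez('/tmp/'+n+'.npz',**c); return c
def cloud(c):
    H,W=c['depth'].shape; f=H/2/np.tan(np.radians(c['fov_y'])/2)
    v,u=np.mgrid[:H,:W]; d=c['depth']
    P=np.stack([(u-c['cx'])/f*d,(v-c['cy'])/f*d,d,np.ones_like(d)],-1)
    return (P@np.linalg.inv(c['view']).T)[...,:3]
E
python3 - <<'E'
from h import *
a=cap('top','top0.png');b=cap('side','side0.png')
for c in(a,b):print(c['fov_y'],c['cx'],c['cy'],c['view'].round(3).tolist())
o=robot.get_obs();print({k:np.round(v,3).tolist() for k,v in o.items()})
E
```

```text
pics
46.536791384072025 264.4560013291536 187.42027557779102 [[0.026, -1.0, -0.004, 0.025], [-0.998, -0.025, -0.053, 0.548], [0.053, 0.005, -0.999, 1.46], [0.0, 0.0, 0.0, 1.0]]
43.900506091005376 254.66681453193505 184.77139994375838 [[-0.891, -0.453, 0.018, 0.514], [-0.351, 0.666, -0.658, 0.215], [0.286, -0.593, -0.752, 1.689], [0.0, 0.0, 0.0, 1.0]]
{'time': 0.1, 'q': [-1.51, 0.528, 1.434, 0.0, 1.181, -0.179], 'joint_velocities': [-0.001, -0.003, -0.003, -0.001, -0.0, 0.0], 'joint_torque': [-0.001, -44.099, -17.715, 0.064, 0.053, -0.0], 'position': [0.148, -0.606, 0.217], 'tool_rot': [0.993, 0.12, 0.0, -0.001], 'ft_force': [-0.19, -0.549, -0.245], 'moment': [-0.026, 0.015, 0.025], 'grip_force': 0.0, 'grip_width': 0.087}
```

View pics/top0.png

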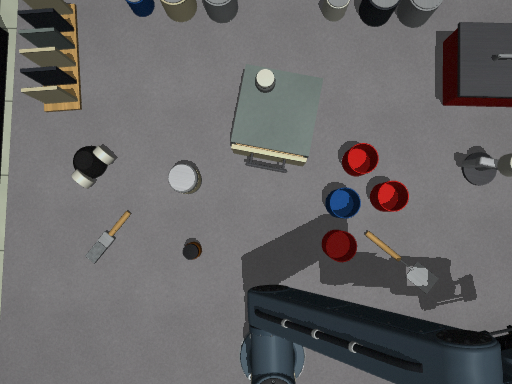

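View pics/side0.png

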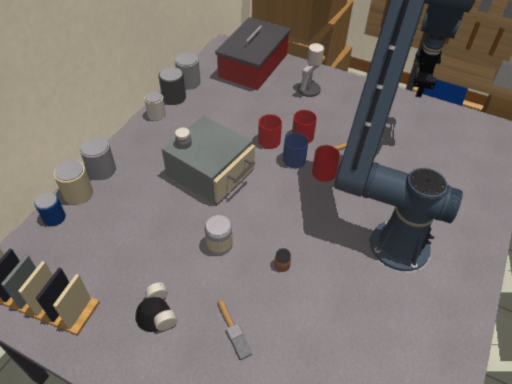

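The top view shows the unit at about (277,112) with its drawer front facing the robot and the handle at (267,165). The blue pot is on the right at (343,202), among red look-alikes, and the tin is on the left at (183,178).

```bash
python3 - <<'E'
from h import *
c=dict(np.load('/tmp/top.npz'));P=cloud(c);hsv=cv2.cvtColor(c['color'],cv2.COLOR_BGR2HSV)
z=P[...,2]; R=np.zeros(z.shape,bool);R[60:180,225:330]=1
m=R&(abs(z-.149)<.008)&(P[...,0]>0)
p=P[m];r=cv2.minAreaRect(p[:,:2].astype(np.float32));print('unit top',r,cv2.boxPoints(r).round(4).tolist(),p[:,2].mean())
h=np.zeros_like(R);h[158:175,240:292]=1
h&=(z>.09)&(z<.125)
p=P[h];print('handle',len(p),p.mean(0),cv2.minAreaRect(p[:,:2].astype(np.float32)),np.median(p[:,2]))
b=(abs(hsv[...,0].astype(int)-110)<12)&(hsv[...,1]>140)
b[:,:320]=0;b[:150]=0;b[230:,:]=0;b[:,370:]=0
for n,mm in(('pot',b&(z>.1)),):
  p=P[mm];print(n,len(p),cv2.minEnclosingCircle(p[:,:2].astype(np.float32)),p[:,2].max())
for (u,v) in((183,178),(192,250),(340,245),(360,159),(389,196),(265,80)):
  q=P[v-3:v+4,u-3:u+4].reshape(-1,3);print(u,v,np.median(q,0).round(3))
E
```

```text
unit top ((0.7685086727142334, 0.008728832006454468), (0.24014735221862793, 0.2622717618942261), 80.79237365722656) [[0.6197999715805054, -0.08879999816417694], [0.8787000179290771, -0.13079999387264252], [0.9172000288963318, 0.1062999963760376], [0.65829998254776, 0.14820000529289246]] 0.14825463834587277
handle 205 [0.60979101 0.0266849  0.1136103 ] ((0.6182319521903992, 0.02848483994603157), (0.13754846155643463, 0.04107173904776573), 81.79199981689453) 0.11426434235620375
pot 103 ((0.4866286516189575, -0.11251984536647797), 0.14502306282520294) 1.4867784236088317
183 178 [0.564 0.289 0.12 ]
192 250 [0.341 0.262 0.071]
340 245 [ 0.363 -0.215  0.005]
360 159 [ 0.651 -0.276  0.006]
389 196 [ 0.529 -0.375  0.005]
265 80 [0.849 0.044 0.209]
```

```bash
python3 - <<'E'
from h import *
c=dict(np.load('/tmp/top.npz'));P=cloud(c)
a=np.radians(-9.2);ex=np.array([np.cos(a),np.sin(a)]);ey=np.array([-ex[1],ex[0]]);o=np.array([.639,.0297])
X=(P[...,:2]-o)@ex;Y=(P[...,:2]-o)@ey;z=P[...,2]
s=(abs(Y)<.11)&(X>-.08)&(X<.02)&(z>.06)&(z<.2)
for x0 in np.arange(-.08,.02,.004):
  m=s&(X>=x0)&(X<x0+.004)
  if m.sum(): print(round(x0,3),m.sum(),np.median(z[m]).round(3),z[m].max().round(3),Y[m].min().round(3),Y[m].max().round(3))
E
```

```text
-0.044 4 0.115 0.117 -0.038 0.062
-0.04 56 0.113 0.122 -0.063 0.063
-0.036 54 0.115 0.124 -0.063 0.063
-0.032 38 0.114 0.121 -0.059 0.064
-0.028 5 0.114 0.117 -0.054 0.052
-0.024 5 0.113 0.119 -0.054 0.053
-0.02 8 0.113 0.117 -0.053 0.054
-0.016 9 0.114 0.117 -0.053 0.055
-0.012 5 0.113 0.116 -0.052 0.055
-0.008 5 0.114 0.116 -0.054 0.053
-0.004 57 0.093 0.136 -0.11 0.101
0.0 230 0.122 0.141 -0.109 0.11
0.004 104 0.136 0.142 -0.11 0.11
0.008 87 0.136 0.143 -0.109 0.108
0.012 75 0.134 0.141 -0.108 0.109
0.016 149 0.132 0.155 -0.109 0.109
```

```bash
cat >> h.py <<'E'
from scipy.spatial.transform import Rotation as Ro
def go(x,y,z,yaw): # world target -> shift in tool axes (cm) and twist (deg), twist sign: tool z down
    o=robot.get_obs();r=Ro.from_quat(o['tool_rot']);d=np.array([x,y,z])-o['position']
    X=r.apply([1,0,0]);cur=np.degrees(np.arctan2(X[1],X[0]))
    print('t',round(o['time'],2),'pos',np.round(o['position'],4),'yaw',cur.round(1),'tilt',np.degrees(np.arccos(-r.apply([0,0,1])[2])).round(2),'q',np.round(o['q'],2),'F',np.round(o['ft_force'],1),'w',round(float(o['grip_width']),4),'g',round(float(o['grip_force']),1))
    print('cm',(r.inv().apply(d)*100).round(2),'twist',round(float(cur-yaw),1))
E
python3 -m pendant '[{"jaw":0.33,"linear":[0,0,-0.3],"twist":-6.7},{"jaw":0.33,"linear":[0,0,-0.3],"twist":-6.7},{"jaw":0.33,"linear":[0,0,-0.3],"twist":-6.7},{"jaw":0.33,"linear":[0,0,-0.3],"twist":-6.7},{"jaw":0.33,"linear":[0,0,-0.3],"twist":-6.7},{"jaw":0.33,"linear":[0,0,-0.3],"twist":-6.7},{"jaw":0.33,"linear":[0,0,-0.3],"twist":-6.7},{"jaw":0.33,"linear":[0,0,-0.3],"twist":-6.7},{"jaw":0.33,"linear":[0,0,-0.3],"twist":-6.7},{"jaw":0.33,"linear":[0,0,-0.3],"twist":-6.7},{"jaw":0.33,"linear":[0,0,0],"twist":0},{"jaw":0.33,"linear":[0,0,0],"twist":0}]' 20
python3 -c "
from h import *
go(.6035,.0355,.24,80.8)"
```

```text
time: 1.1
position: [0.1485, -0.6069, 0.2473]
tool_rot: [0.763, 0.647, 0.0, -0.0]
ft_force: [-0.1, 0.1, 0.3]
grip_width: 0.0296
grip_force: 0.0
t 1.1 pos [ 0.1485 -0.6069  0.2473] yaw 80.6 tilt 0.03 q [-1.51  0.5   1.4   0.    1.25 -1.34] F [-0.1  0.1  0.3] w 0.0296 g 0.0
cm [70.83 34.36  0.76] twist -0.2
```

```bash

python3 -m pendant '[{"jaw":0.33,"linear":[1.5,0.7,0],"twist":0},{"jaw":0.33,"linear":[3,1.45,0],"twist":0},{"jaw":0.33,"linear":[3,1.45,0],"twist":0},{"jaw":0.33,"linear":[3,1.45,0],"twist":0},{"jaw":0.33,"linear":[3,1.45,0],"twist":0},{"jaw":0.33,"linear":[3,1.45,0],"twist":0},{"jaw":0.33,"linear":[3,1.45,0],"twist":0},{"jaw":0.33,"linear":[3,1.45,0],"twist":0},{"jaw":0.33,"linear":[3,1.45,0],"twist":0},{"jaw":0.33,"linear":[3,1.45,0],"twist":0},{"jaw":0.33,"linear":[3,1.45,0],"twist":0},{"jaw":0.33,"linear":[3,1.45,0],"twist":0}]'
python3 -m pendant '[{"jaw":0.33,"linear":[3,1.45,0],"twist":0},{"jaw":0.33,"linear":[3,1.45,0],"twist":0},{"jaw":0.33,"linear":[3,1.45,0],"twist":0},{"jaw":0.33,"linear":[3,1.45,0],"twist":0},{"jaw":0.33,"linear":[3,1.45,0],"twist":0},{"jaw":0.33,"linear":[3,1.45,0],"twist":0},{"jaw":0.33,"linear":[3,1.45,0],"twist":0},{"jaw":0.33,"linear":[3,1.45,0],"twist":0},{"jaw":0.33,"linear":[3,1.45,0],"twist":0},{"jaw":0.33,"linear":[3,1.45,0],"twist":0},{"jaw":0.33,"linear":[3,1.45,0],"twist":0},{"jaw":0.33,"linear":[0,0,0],"twist":0}]'
python3 -c "
from h import *
go(.6035,.0355,.112,80.8)"
```

```text
time: 2.1
position: [0.3688, -0.2918, 0.2473]
tool_rot: [0.763, 0.646, 0.0, -0.0]
ft_force: [-0.8, -1.2, 0.4]
grip_width: 0.0286
grip_force: 0.0
time: 3.1
position: [0.5817, 0.0113, 0.2472]
tool_rot: [0.761, 0.648, 0.002, 0.0]
ft_force: [1.2, -0.1, -0.9]
grip_width: 0.0286
grip_force: 0.0
t 3.1 pos [0.5817 0.0113 0.2472] yaw 80.8 tilt 0.22 q [-0.17  0.43  1.51  0.    1.19 -0.02] F [ 1.2 -0.1 -0.9] w 0.0286 g 0.0
cm [ 2.7   1.73 13.53] twist 0.0
```

```bash

python3 -m pendant '[{"jaw":0.33,"linear":[1.3,0.8,0],"twist":0},{"jaw":0.33,"linear":[1.3,0.8,0],"twist":0},{"jaw":0.33,"linear":[0,0,2.5],"twist":0},{"jaw":0.33,"linear":[0,0,3],"twist":0},{"jaw":0.33,"linear":[0,0,2.5],"twist":0},{"jaw":0.33,"linear":[0,0,0],"twist":0},{"jaw":0.33,"linear":[0,0,0],"twist":0}]'
python3 - <<'E'
from h import *
go(.6035,.0355,.112,80.8)
a=cap('top');b=cap('side')
cv2.imwrite('pics/ap.png',np.hstack([cv2.resize(a['color'][110:200,215:315],(400,360)),cv2.resize(b['color'][130:220,190:290],(400,360))]))
E
```

```text
time: 3.68
position: [0.5974, 0.0295, 0.1662]
tool_rot: [0.762, 0.647, -0.001, -0.002]
ft_force: [0.9, -0.2, 0.4]
grip_width: 0.0285
grip_force: 0.0
t 3.68 pos [0.5974 0.0295 0.1662] yaw 80.6 tilt 0.25 q [-0.14  0.55  1.55 -0.    1.04  0.03] F [ 0.9 -0.2  0.4] w 0.0285 g 0.0
cm [0.69 0.53 5.42] twist -0.2
```

View pics/ap.png

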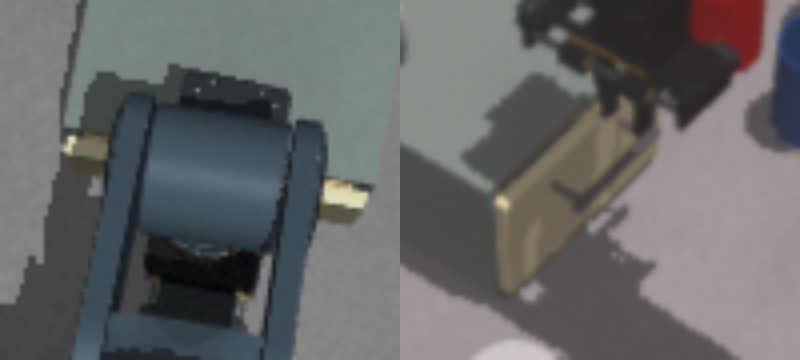

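The side crop on the right shows the fingers above the handle bar, near (640,120), straddling it. They are about 5 mm short towards the unit, so I'll correct that and descend.

```bash

python3 -m pendant '[{"jaw":0.33,"linear":[0.6,0.5,0],"twist":0},{"jaw":0.33,"linear":[0,0,0],"twist":0},{"jaw":0.33,"linear":[0,0,1.8],"twist":0},{"jaw":0.33,"linear":[0,0,1.8],"twist":0},{"jaw":0.33,"linear":[0,0,1.7],"twist":0},{"jaw":0.33,"linear":[0,0,0],"twist":0},{"jaw":0.0,"linear":[0,0,0],"twist":0},{"jaw":0.0,"linear":[0,0,0],"twist":0},{"jaw":0.0,"linear":[0,0,0],"twist":0},{"jaw":0.0,"linear":[0,0,0],"twist":0}]' 20
python3 -c "
from h import *
go(.6035,.0355,.112,80.8)"
```

```text
time: 4.62
position: [0.6057, 0.0348, 0.116]
tool_rot: [0.762, 0.648, 0.001, 0.001]
ft_force: [0.1, 0.5, -0.1]
grip_width: 0.0094
grip_force: 0.0
t 4.62 pos [0.6057 0.0348 0.116 ] yaw 80.7 tilt 0.16 q [-0.13  0.63  1.57  0.    0.94  0.03] F [ 0.1  0.5 -0.1] w 0.0094 g 0.0
cm [ 0.03 -0.23  0.4 ] twist -0.1
```

```bash

python3 -m pendant '[{"jaw":0.0,"linear":[0,0,0],"twist":0},{"jaw":0.0,"linear":[0,0,0],"twist":0}]' 20
python3 - <<'E'
from h import *
go(.6035,.0355,.112,80.8)
a=cap('top');b=cap('side')
cv2.imwrite('pics/gr.png',cv2.resize(b['color'][130:220,190:290],(800,600),interpolation=cv2.INTER_CUBIC))
E
```

```text
time: 4.78
position: [0.6051, 0.0348, 0.1152]
tool_rot: [0.762, 0.648, 0.0, 0.0]
ft_force: [0.2, 0.2, 0.8]
grip_width: 0.0017
grip_force: 0.0
t 4.78 pos [0.6051 0.0348 0.1152] yaw 80.7 tilt 0.07 q [-0.13  0.63  1.57 -0.    0.94  0.03] F [0.2 0.2 0.8] w 0.0017 g 0.0
cm [ 0.04 -0.17  0.32] twist -0.1
```

View pics/gr.png

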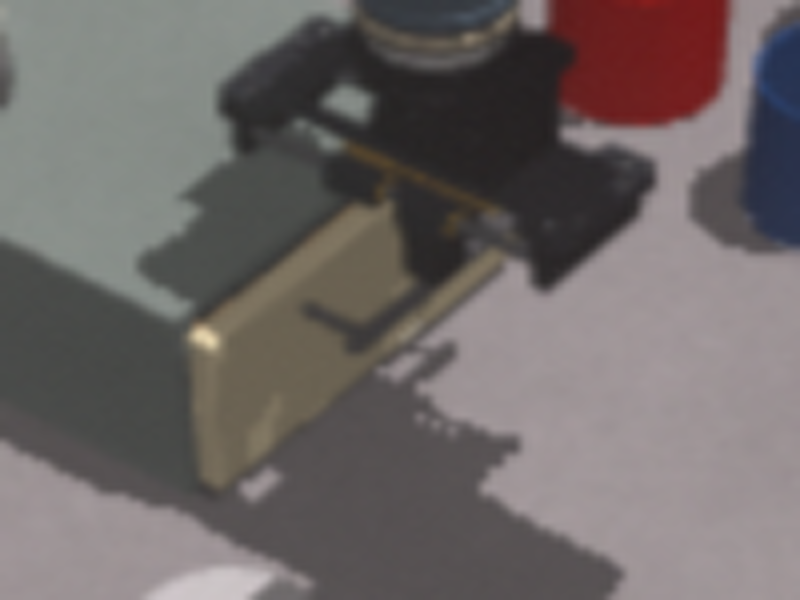

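The fingers closed to 2 mm without catching the bar. I'll compare the bar and finger positions in depth from the side camera.

```bash
python3 - <<'E'
from h import *
a=np.radians(-9.2);ex=np.array([np.cos(a),np.sin(a)]);ey=np.array([-ex[1],ex[0]]);o=np.array([.639,.0297])
c=dict(np.load('/tmp/side.npz'));P=cloud(c);X=(P[...,:2]-o)@ex;Y=(P[...,:2]-o)@ey;z=P[...,2]
s=(abs(Y)<.1)&(X>-.09)&(X<.03)&(z>.07)&(z<.16)
v=c['color'].max(-1)
for y0 in np.arange(-.07,.08,.01):
  m=s&(v<70)&(Y>=y0)&(Y<y0+.01)&(X<-.01)
  if m.sum(): print('dark',y0.round(3),m.sum(),'X',np.percentile(X[m],[5,50,95]).round(3),'z',np.percentile(z[m],[5,50,95]).round(3))
m=s&(v>100)&(abs(Y)<.09);print('face X',np.percentile(X[m],[2,10,25,50,90]).round(3))
go(0,0,0,0)
E
```

```text
dark -0.03 2 X [-0.036 -0.036 -0.035] z [0.116 0.118 0.12 ]
dark -0.01 8 X [-0.045 -0.042 -0.04 ] z [0.125 0.134 0.149]
dark 0.0 36 X [-0.043 -0.033 -0.024] z [0.114 0.136 0.155]
dark 0.01 9 X [-0.042 -0.034 -0.027] z [0.112 0.146 0.157]
dark 0.02 4 X [-0.038 -0.034 -0.032] z [0.111 0.114 0.118]
dark 0.03 2 X [-0.037 -0.036 -0.035] z [0.116 0.117 0.117]
dark 0.04 4 X [-0.038 -0.035 -0.03 ] z [0.112 0.114 0.117]
dark 0.05 11 X [-0.036 -0.031 -0.017] z [0.11  0.115 0.12 ]
dark 0.06 1 X [-0.035 -0.035 -0.035] z [0.112 0.112 0.112]
face X [0.001 0.002 0.004 0.005 0.012]
t 4.88 pos [0.6049 0.0348 0.1149] yaw 80.7 tilt 0.03 q [-0.13  0.63  1.57  0.    0.94  0.03] F [ 0.6  0.5 -0.7] w 0.0009 g 0.0
cm [-13.17 -59.14  11.46] twist 80.7
```

```bash
python3 - <<'E'
from h import *
print(robot.nose_length,[x for x in dir(robot) if x[0]!='_'])
a=np.radians(-9.2);ex=np.array([np.cos(a),np.sin(a)]);ey=np.array([-ex[1],ex[0]]);o=np.array([.639,.0297])
c=dict(np.load('/tmp/side.npz'));P=cloud(c);X=(P[...,:2]-o)@ex;Y=(P[...,:2]-o)@ey;z=P[...,2]
for r in range(155,182,1):
  print(r,[(f"{X[r,k]*1e3:.0f},{Y[r,k]*1e3:.0f},{z[r,k]*1e3:.0f}|{c['color'][r,k].max()}") for k in range(238,254,2)])
E
```

```text
0.017 ['Unreachable', 'get_obs', 'hand_in', 'nose_length']
155 ['-24,23,212|69', '-34,24,220|69', '-43,24,225|53', '-53,25,231|42', '-57,19,229|41', '-67,22,238|40', '-73,18,239|41', '-82,19,244|40']
156 ['-26,25,210|68', '-27,15,203|59', '-41,21,216|76', '-54,27,228|49', '-62,26,233|41', '-69,24,236|40', '-75,20,236|38', '-83,20,241|40']
157 ['-29,28,209|68', '-25,12,194|49', '-43,24,215|64', '-51,22,218|68', '-64,29,232|50', '-70,25,232|43', '-78,25,237|39', '-83,19,235|40']
158 ['-30,31,208|69', '-39,30,212|48', '-46,28,214|49', '-52,25,216|62', '-61,24,221|69', '-71,27,230|50', '-81,28,236|43', '-84,21,233|43']
159 ['-32,33,206|69', '-45,38,217|47', '-49,32,215|45', '-54,26,213|50', '-59,22,213|64', '-70,25,222|70', '-74,19,220|49', '-90,29,238|45']
160 ['9,-20,131|97', '-43,36,210|47', '-52,36,215|46', '-59,33,217|46', '-60,24,211|50', '-67,21,212|64', '-76,21,218|71', '-86,23,226|52']
161 ['5,-14,134|109', '-45,38,208|46', '-52,35,210|45', '-60,34,214|44', '-63,28,210|50', '-67,22,208|59', '-64,4,191|75', '2,-99,65|76']
162 ['6,-16,126|106', '-46,39,204|47', '-54,38,209|44', '-
[... 1983 characters left out ...]
, '-11,-83,1|157']
177 ['-35,38,118|63', '-38,29,112|83', '7,-41,21|112', '14,-63,-4|106', '4,-64,1|131', '-2,-69,1|158', '-5,-78,-4|159', '-17,-76,5|158']
178 ['-38,41,117|64', '3,-23,32|111', '3,-36,22|126', '8,-56,-0|99', '0,-59,3|151', '-5,-65,1|159', '-11,-70,1|159', '-19,-72,4|157']
179 ['5,-13,34|81', '4,-25,24|128', '9,-44,4|110', '6,-53,-2|131', '-5,-52,7|154', '-10,-58,5|158', '-14,-66,1|158', '-21,-70,1|157']
180 ['5,-14,28|108', '6,-27,15|137', '11,-46,-5|100', '2,-48,-1|149', '-5,-51,1|150', '-13,-54,5|157', '-17,-63,-1|158', '-26,-63,5|158']
181 ['-1,-6,33|117', '11,-33,1|108', '7,-42,-4|123', '0,-46,-3|148', '-6,-50,-3|117', '-15,-52,1|156', '-17,-62,-6|156', '-25,-64,-3|158']
```

Camera depth puts the closed fingertips at z of about 0.12, right above the bar at 0.111. That is about 20 mm higher than the pose readout implies. I'll reopen, go lower and close again.

```bash

python3 -m pendant '[{"jaw":0.33,"linear":[0,-0.2,0],"twist":0},{"jaw":0.33,"linear":[0,0,0],"twist":0},{"jaw":0.33,"linear":[0,0,0],"twist":0},{"jaw":0.33,"linear":[0,0,0],"twist":0},{"jaw":0.33,"linear":[0,0,0.5],"twist":0},{"jaw":0.33,"linear":[0,0,0.5],"twist":0},{"jaw":0.33,"linear":[0,0,0.5],"twist":0},{"jaw":0.33,"linear":[0,0,0],"twist":0}]' 20
python3 -m pendant '[{"jaw":0.0,"linear":[0,0,0],"twist":0},{"jaw":0.0,"linear":[0,0,0],"twist":0},{"jaw":0.0,"linear":[0,0,0],"twist":0},{"jaw":0.0,"linear":[0,0,0],"twist":0},{"jaw":0.0,"linear":[0,0,0],"twist":0},{"jaw":0.0,"linear":[0,0,0],"twist":0}]' 20
```

```text
time: 5.55
position: [0.6017, 0.0353, 0.098]
tool_rot: [0.762, 0.648, -0.001, -0.001]
ft_force: [-1.0, -0.4, 0.4]
grip_width: 0.0282
grip_force: 0.0
time: 6.05
position: [0.6033, 0.0351, 0.0998]
tool_rot: [0.762, 0.648, 0.0, 0.0]
ft_force: [1.0, -0.9, 0.3]
grip_width: 0.0101
grip_force: 20.0
```

```bash

python3 -m pendant '[{"jaw":0,"linear":[0,-0.2,0],"twist":0},{"jaw":0,"linear":[0,-0.4,0],"twist":0},{"jaw":0,"linear":[0,-0.6,0],"twist":0},{"jaw":0,"linear":[0,-0.8,0],"twist":0},{"jaw":0,"linear":[0,-0.8,0],"twist":0},{"jaw":0,"linear":[0,-0.8,0],"twist":0},{"jaw":0,"linear":[0,-0.8,0],"twist":0},{"jaw":0,"linear":[0,-0.8,0],"twist":0},{"jaw":0,"linear":[0,-0.8,0],"twist":0},{"jaw":0,"linear":[0,-0.8,0],"twist":0},{"jaw":0,"linear":[0,-0.8,0],"twist":0},{"jaw":0,"linear":[0,-0.8,0],"twist":0}]' 20
python3 -m pendant '[{"jaw":0,"linear":[0,-0.8,0],"twist":0},{"jaw":0,"linear":[0,-0.8,0],"twist":0},{"jaw":0,"linear":[0,-0.8,0],"twist":0},{"jaw":0,"linear":[0,-0.8,0],"twist":0},{"jaw":0,"linear":[0,-0.8,0],"twist":0},{"jaw":0,"linear":[0,-0.8,0],"twist":0},{"jaw":0,"linear":[0,-0.6,0],"twist":0},{"jaw":0,"linear":[0,-0.6,0],"twist":0},{"jaw":0,"linear":[0,-0.4,0],"twist":0},{"jaw":0,"linear":[0,-0.2,0],"twist":0},{"jaw":0,"linear":[0,0,0],"twist":0}]' 20
python3 - <<'E'
from h import *
go(.6035,.0355,.1,80.8)
a=cap('top');b=cap('side','pulled.png')
E
```

```text
time: 7.05
position: [0.5193, 0.0489, 0.0997]
tool_rot: [0.762, 0.648, 0.0, 0.0]
ft_force: [2.0, 0.9, 2.9]
grip_width: 0.0101
grip_force: 20.0
time: 7.97
position: [0.453, 0.0597, 0.0997]
tool_rot: [0.762, 0.648, -0.001, -0.001]
ft_force: [0.6, 2.6, 6.8]
grip_width: 0.01
grip_force: 20.0
t 7.97 pos [0.453  0.0597 0.0997] yaw 80.7 tilt 0.11 q [-0.11  0.51  1.95  0.    0.68  0.05] F [0.6 2.6 6.8] w 0.01 g 20.0
cm [ 0.03 15.24 -0.06] twist -0.1
```

View pics/pulled.png

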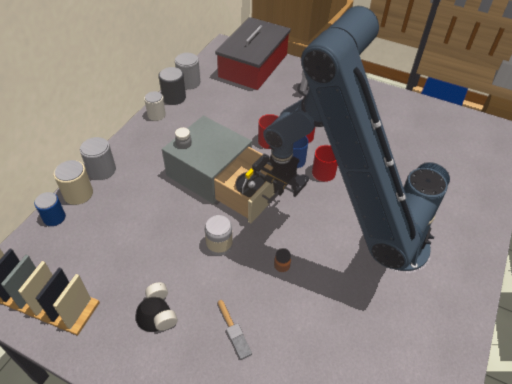

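The drawer is about 152 mm out. The dish, with its yellow grip at (250,174), is inside. I'll continue to the stop.

```bash

python3 -m pendant '[{"jaw":0,"linear":[0,-0.2,0],"twist":0},{"jaw":0,"linear":[0,-0.3,0],"twist":0},{"jaw":0,"linear":[0,-0.3,0],"twist":0},{"jaw":0,"linear":[0,-0.3,0],"twist":0},{"jaw":0,"linear":[0,-0.3,0],"twist":0},{"jaw":0,"linear":[0,-0.2,0],"twist":0},{"jaw":0,"linear":[0,-0.2,0],"twist":0},{"jaw":0,"linear":[0,0,0],"twist":0},{"jaw":0,"linear":[0,0,0],"twist":0}]' 20
python3 -c "
from h import *
go(.6035,.0355,.1,80.8)"
python3 -m pendant '[{"jaw":0,"linear":[0,-0.2,0],"twist":0},{"jaw":0,"linear":[0,-0.2,0],"twist":0},{"jaw":0,"linear":[0,-0.2,0],"twist":0},{"jaw":0,"linear":[0,0,0],"twist":0},{"jaw":0,"linear":[0,0,0],"twist":0}]' 20
python3 -c "
from h import *
go(.6035,.0355,.1,80.8)"
```

```text
time: 8.82
position: [0.4357, 0.0626, 0.0997]
tool_rot: [0.762, 0.648, -0.0, -0.001]
ft_force: [0.1, 2.3, 8.3]
grip_width: 0.0104
grip_force: 20.0
t 8.82 pos [0.4357 0.0626 0.0997] yaw 80.7 tilt 0.09 q [-0.11  0.5   2.    0.    0.65  0.05] F [0.1 2.3 8.3] w 0.0104 g 20.0
cm [ 0.03 17.   -0.06] twist -0.1
time: 9.23
position: [0.4312, 0.0633, 0.0997]
tool_rot: [0.762, 0.648, 0.0, 0.0]
ft_force: [2.1, 2.3, 5.0]
grip_width: 0.0103
grip_force: 20.0
t 9.23 pos [0.4312 0.0633 0.0997] yaw 80.7 tilt 0.05 q [-0.11  0.49  2.01  0.    0.64  0.05] F [2.1 2.3 5. ] w 0.0103 g 20.0
cm [ 0.03 17.45 -0.02] twist -0.1
```

```bash

python3 -m pendant '[{"jaw":0,"linear":[0,-0.2,0],"twist":0},{"jaw":0,"linear":[0,-0.2,0],"twist":0},{"jaw":0,"linear":[0,-0.1,0],"twist":0},{"jaw":0,"linear":[0,0,0],"twist":0},{"jaw":0,"linear":[0,0,0],"twist":0}]' 20
python3 -m pendant '[{"jaw":0,"linear":[0,-0.2,0],"twist":0},{"jaw":0,"linear":[0,-0.2,0],"twist":0},{"jaw":0,"linear":[0,0,0],"twist":0},{"jaw":0,"linear":[0,0,0],"twist":0},{"jaw":0,"linear":[0,0,0],"twist":0}]' 20
python3 -c "
from h import *
go(.6035,.0355,.1,80.8)"
```

```text
time: 9.65
position: [0.4313, 0.0633, 0.0998]
tool_rot: [0.762, 0.648, 0.004, 0.004]
ft_force: [9.3, 2.7, -2.0]
grip_width: 0.0101
grip_force: 20.0
time: 10.07
position: [0.4313, 0.0633, 0.0999]
tool_rot: [0.762, 0.647, 0.006, 0.007]
ft_force: [15.0, -0.0, -10.1]
grip_width: 0.0109
grip_force: 20.0
t 10.07 pos [0.4313 0.0633 0.0999] yaw 80.7 tilt 1.05 q [-0.11  0.49  2.02 -0.    0.62  0.05] F [ 15.   -0.  -10.1] w 0.0109 g 20.0
cm [ 0.04 17.44  0.31] twist -0.1
```

```bash

python3 -m pendant '[{"jaw":0,"linear":[0,0.4,0],"twist":0},{"jaw":0,"linear":[0,0.4,0],"twist":0},{"jaw":0.33,"linear":[0,0,0],"twist":0},{"jaw":0.33,"linear":[0,0,0],"twist":0},{"jaw":0.33,"linear":[0,0,0],"twist":0},{"jaw":0.33,"linear":[0,0,0],"twist":0},{"jaw":0.33,"linear":[0,0,-1.5],"twist":0},{"jaw":0.33,"linear":[0,0,-3],"twist":0},{"jaw":0.33,"linear":[0,0,-4],"twist":0},{"jaw":0.33,"linear":[0,0,-4],"twist":0},{"jaw":0.33,"linear":[0,0,-2],"twist":0},{"jaw":0.33,"linear":[0,0,0],"twist":0}]' 20
python3 - <<'E'
from h import *
go(.55,.05,.15,80.8)
a=cap('top');b=cap('side')
cv2.imwrite('pics/dish.png',np.hstack([cv2.resize(a['color'][120:220,200:300],(400,400)),cv2.resize(b['color'][130:230,190:290],(400,400))]))
o_=np.array([.639,.0297]);an=np.radians(-9.2);ex=np.array([np.cos(an),np.sin(an)]);ey=np.array([-ex[1],ex[0]])
for n,c in(('top',a),('side',b)):
  P=cloud(c);h=cv2.cvtColor(c['color'],cv2.COLOR_BGR2HSV);X=(P[...,:2]-o_)@ex;Y=(P[...,:2]-o_)@ey;z=P[...,2]
  box=(X>-.2)&(X<.0)&(abs(Y)<.11)&(z>.02)&(z<.2)&(h[...,1]>190)&(h[...,2]>70)
  for nm,lo,hi in(('orange',5,19),('yellow',22,32)):
    m=box&(h[...,0]>=lo)&(h[...,0]<=hi);p=P[m]
    if len(p)>5: print(n,nm,len(p),np.median(p,0).round(4),'z',np.percentile(p[:,2],[5,95]).round(3),cv2.minAreaRect(p[:,:2].astype(np.float32)),np.argwhere(m).mean(0).round(0))
E
```

```text
time: 11.07
position: [0.4322, 0.0631, 0.2486]
tool_rot: [0.762, 0.648, 0.003, 0.003]
ft_force: [0.4, 0.4, 0.3]
grip_width: 0.0283
grip_force: 0.0
t 11.07 pos [0.4322 0.0631 0.2486] yaw 80.8 tilt 0.5 q [-0.11  0.22  1.85 -0.    1.06  0.05] F [0.4 0.4 0.3] w 0.0283 g 0.0
cm [ 0.6  11.75  9.96] twist -0.0
top orange 8 [0.4947 0.0423 0.049 ] z [0.045 0.051] ((0.4947495758533478, 0.04227481409907341), (0.006509885191917419, 0.006446402054280043), 1.8227068185806274) [203. 263.]
top yellow 95 [0.5588 0.0249 0.1231] z [0.117 0.128] ((0.5629181861877441, 0.024332132190465927), (0.06332352012395859, 0.02110002003610134), 82.67208862304688) [182. 269.]
side yellow 78 [0.5583 0.0235 0.121 ] z [0.108 0.127] ((0.5616800785064697, 0.02577928826212883), (0.06747929751873016, 0.016412729397416115), 84.65982055664062) [173. 256.]
```

View pics/dish.png

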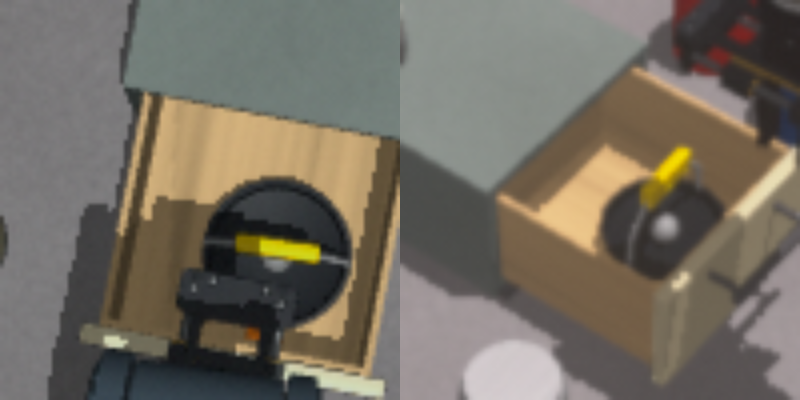

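The top crop shows the yellow grip at about (278,248), the ball just below it and the orange lip at (252,333). The side crop shows the ball in the middle of the dish. I'll hover above the grip and check the fingertip height with the camera before descending.

```bash

python3 -c "
from h import *
go(.560,.0245,.155,83.5)"
python3 -m pendant '[{"jaw":0.6,"linear":[0,1.5,0],"twist":-1.3},{"jaw":0.6,"linear":[-0.3,2.5,0],"twist":-1.4},{"jaw":0.6,"linear":[-0.4,2.5,0],"twist":0},{"jaw":0.6,"linear":[-0.5,2.5,0],"twist":0},{"jaw":0.6,"linear":[-0.5,2.5,0],"twist":0},{"jaw":0.6,"linear":[0,1.5,0],"twist":0},{"jaw":0.6,"linear":[0,0,2.3],"twist":0},{"jaw":0.6,"linear":[0,0,2.3],"twist":0},{"jaw":0.6,"linear":[0,0,2.3],"twist":0},{"jaw":0.6,"linear":[0,0,2.3],"twist":0},{"jaw":0.6,"linear":[0,0,0],"twist":0},{"jaw":0.6,"linear":[0,0,0],"twist":0}]' 20
python3 - <<'E'
from h import *
go(.560,.0245,.09,83.5)
b=cap('side')
cv2.imwrite('pics/hov.png',cv2.resize(b['color'][120:210,200:300],(800,600),interpolation=cv2.INTER_CUBIC))
P=cloud(b);z=P[...,2];v=b['color'].max(-1);t=robot.get_obs()['position']
m=(abs(P[...,0]-t[0])<.07)&(abs(P[...,1]-t[1])<.02)&(v<75)&(z>.1)&(z<.25)
q=P[m];print(len(q))
for lo in np.arange(.1,.22,.01):
  s=q[(q[:,2]>=lo)&(q[:,2]<lo+.01)]
  if len(s):print(lo.round(2),len(s),s.min(0).round(3),s.max(0).round(3))
E
```

```text
t 11.17 pos [0.4292 0.0633 0.2446] yaw 80.7 tilt 0.01 q [-0.11  0.23  1.85 -0.    1.06  0.05] F [ 0.5  0.4 -0.1] w 0.0283 g 0.0
cm [-1.73 13.53  8.96] twist -2.8
time: 12.17
position: [0.5543, 0.0306, 0.1496]
tool_rot: [0.746, 0.665, -0.003, -0.003]
ft_force: [-0.1, 0.4, 0.1]
grip_width: 0.0525
grip_force: 0.0
t 12.17 pos [0.5543 0.0306 0.1496] yaw 83.4 tilt 0.47 q [-0.15  0.53  1.67 -0.    0.95 -0.03] F [-0.1  0.4  0.1] w 0.0525 g 0.0
cm [-0.54  0.69  5.95] twist -0.1
110
0.15 10 [0.521 0.014 0.155] [0.588 0.044 0.16 ]
0.16 18 [0.519 0.017 0.16 ] [0.591 0.045 0.169]
0.17 13 [0.521 0.017 0.17 ] [0.589 0.048 0.18 ]
0.18 20 [0.521 0.015 0.18 ] [0.593 0.044 0.19 ]
0.19 10 [0.522 0.014 0.194] [0.592 0.047 0.199]
0.2 9 [0.583 0.019 0.201] [0.599 0.042 0.21 ]
0.21 5 [0.582 0.024 0.21 ] [0.588 0.042 0.219]
```

View pics/hov.png

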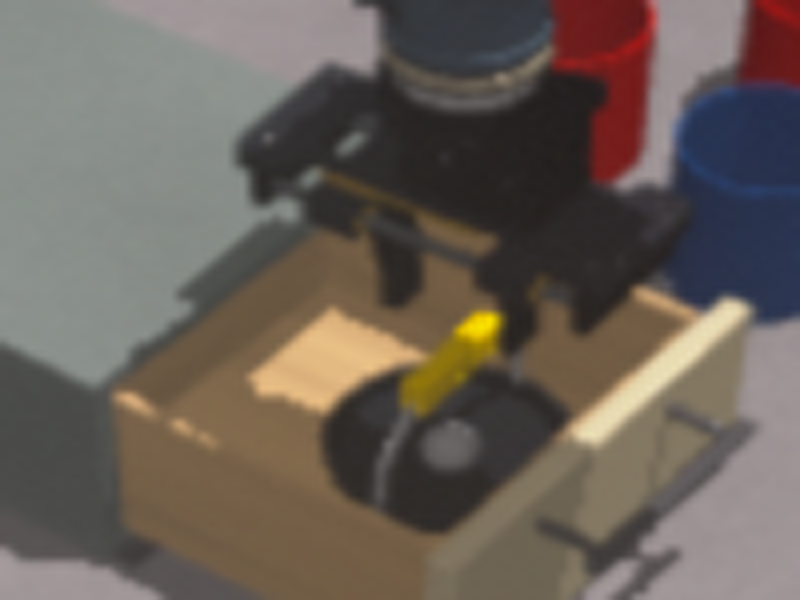

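The side crop shows the fingers straddling the yellow bar, and the depth puts their tips at about 0.155, so the roughly 20 mm height offset is confirmed. I'll shift, descend and grip.

```bash

python3 -m pendant '[{"jaw":0.6,"linear":[-0.5,0.7,0],"twist":0},{"jaw":0.6,"linear":[0,0,0],"twist":0},{"jaw":0.6,"linear":[0,0,1.5],"twist":0},{"jaw":0.6,"linear":[0,0,1.8],"twist":0},{"jaw":0.6,"linear":[0,0,1.5],"twist":0},{"jaw":0.6,"linear":[0,0,1.0],"twist":0},{"jaw":0.6,"linear":[0,0,0.3],"twist":0},{"jaw":0.6,"linear":[0,0,0],"twist":0},{"jaw":0.6,"linear":[0,0,0],"twist":0},{"jaw":0.35,"linear":[0,0,0],"twist":0}]' 3
python3 -c "
from h import *
go(.560,.0245,.089,83.5)"
```

```text
time: 13.05
position: [0.5643, 0.0244, 0.0926]
tool_rot: [0.746, 0.665, 0.001, 0.001]
ft_force: [0.3, -0.3, 0.4]
grip_width: 0.0503
grip_force: 0.0
t 13.05 pos [0.5643 0.0244 0.0926] yaw 83.4 tilt 0.13 q [-0.15  0.62  1.69  0.    0.82 -0.04] F [ 0.3 -0.3  0.4] w 0.0503 g 0.0
cm [-0.04 -0.43  0.36] twist -0.1
```

```bash

python3 -m pendant '[{"jaw":0.35,"linear":[0,-0.3,0.2],"twist":0},{"jaw":0.30,"linear":[0,0,0],"twist":0},{"jaw":0.26,"linear":[0,0,0],"twist":0},{"jaw":0.23,"linear":[0,0,0],"twist":0},{"jaw":0.21,"linear":[0,0,0],"twist":0},{"jaw":0.19,"linear":[0,0,0],"twist":0},{"jaw":0.17,"linear":[0,0,0],"twist":0},{"jaw":0.15,"linear":[0,0,0],"twist":0},{"jaw":0.13,"linear":[0,0,0],"twist":0},{"jaw":0.1,"linear":[0,0,0],"twist":0},{"jaw":0,"linear":[0,0,0],"twist":0}]' 3
python3 -m pendant '[{"jaw":0,"linear":[0,0,0],"twist":0},{"jaw":0,"linear":[0,0,0],"twist":0},{"jaw":0,"linear":[0,0,0],"twist":0}]' 25
python3 - <<'E'
from h import *
go(.560,.0245,.089,83.5)
E
```

```text
time: 13.97
position: [0.5604, 0.0249, 0.0895]
tool_rot: [0.746, 0.665, -0.0, -0.0]
ft_force: [0.1, 0.3, 0.2]
grip_width: 0.0138
grip_force: 3.0
time: 14.22
position: [0.5604, 0.0249, 0.0895]
tool_rot: [0.746, 0.666, 0.0, 0.0]
ft_force: [0.5, -0.7, -0.1]
grip_width: 0.0138
grip_force: 25.0
t 14.22 pos [0.5604 0.0249 0.0895] yaw 83.4 tilt 0.01 q [-0.15  0.62  1.7  -0.    0.81 -0.04] F [ 0.5 -0.7 -0.1] w 0.0138 g 25.0
cm [-0.04 -0.04  0.05] twist -0.1
```

```bash

python3 -m pendant '[{"jaw":0,"linear":[0,0,-0.1],"twist":0},{"jaw":0,"linear":[0,0,-0.2],"twist":0},{"jaw":0,"linear":[0,0,-0.4],"twist":0},{"jaw":0,"linear":[0,0,-0.6],"twist":0},{"jaw":0,"linear":[0,0,-0.8],"twist":0},{"jaw":0,"linear":[0,0,-0.8],"twist":0},{"jaw":0,"linear":[0,0,-0.8],"twist":0},{"jaw":0,"linear":[0,0,-0.8],"twist":0},{"jaw":0,"linear":[0,0,-0.8],"twist":0},{"jaw":0,"linear":[0,0,-0.8],"twist":0},{"jaw":0,"linear":[0,0,-0.8],"twist":0},{"jaw":0,"linear":[0,0,-0.8],"twist":0}]' 25
python3 -m pendant '[{"jaw":0,"linear":[0,0,-0.8],"twist":0},{"jaw":0,"linear":[0,0,-0.8],"twist":0},{"jaw":0,"linear":[0,0,-0.8],"twist":0},{"jaw":0,"linear":[0,0,-0.8],"twist":0},{"jaw":0,"linear":[0,0,-0.8],"twist":0},{"jaw":0,"linear":[0,0,-0.8],"twist":0},{"jaw":0,"linear":[0,0,-0.8],"twist":0},{"jaw":0,"linear":[0,0,-0.8],"twist":0},{"jaw":0,"linear":[0,0,-0.8],"twist":0},{"jaw":0,"linear":[0,0,-0.6],"twist":0},{"jaw":0,"linear":[0,0,-0.4],"twist":0},{"jaw":0,"linear":[0,0,-0.2],"twist":0}]' 25
python3 -m pendant '[{"jaw":0,"linear":[0,0,0],"twist":0},{"jaw":0,"linear":[0,0,0],"twist":0},{"jaw":0,"linear":[0,0,0],"twist":0},{"jaw":0,"linear":[0,0,0],"twist":0}]' 25
python3 - <<'E'
from h import *
go(.560,.0245,.245,83.5)
b=cap('side')
cv2.imwrite('pics/lift.png',cv2.resize(b['color'][90:210,190:350],(800,600),interpolation=cv2.INTER_CUBIC))
P=cloud(b);h=cv2.cvtColor(b['color'],cv2.COLOR_BGR2HSV)
m=(abs(P[...,0]-.56)<.1)&(abs(P[...,1]-.025)<.1)&(P[...,2]>.1)&(h[...,1]>190)&(h[...,2]>70)
for n,lo,hi in(('or',5,19),('ye',22,32)):
  p=P[m&(h[...,0]>=lo)&(h[...,0]<=hi)]
  if len(p):print(n,len(p),np.median(p,0).round(3),p.min(0).round(3),p.max(0).round(3))
E
```

```text
time: 15.22
position: [0.5603, 0.0249, 0.1674]
tool_rot: [0.746, 0.665, 0.0, 0.0]
ft_force: [-0.1, -0.3, -2.7]
grip_width: 0.0139
grip_force: 25.0
time: 16.22
position: [0.5607, 0.0248, 0.2513]
tool_rot: [0.746, 0.666, 0.0, 0.0]
ft_force: [0.5, -0.1, -4.3]
grip_width: 0.0137
grip_force: 25.0
time: 16.55
position: [0.5601, 0.0249, 0.25]
tool_rot: [0.746, 0.665, -0.0, -0.0]
ft_force: [-0.6, -0.6, -2.8]
grip_width: 0.0139
grip_force: 25.0
t 16.55 pos [0.5601 0.0249 0.25  ] yaw 83.4 tilt 0.07 q [-0.15  0.4   1.56  0.    1.18 -0.04] F [-0.6 -0.6 -2.8] w 0.0139 g 25.0
cm [-0.04 -0.    0.5 ] twist -0.1
or 23 [0.497 0.035 0.21 ] [0.49  0.016 0.201] [0.505 0.044 0.215]
ye 36 [0.561 0.049 0.282] [0.556 0.025 0.266] [0.567 0.061 0.289]
```

View pics/lift.png

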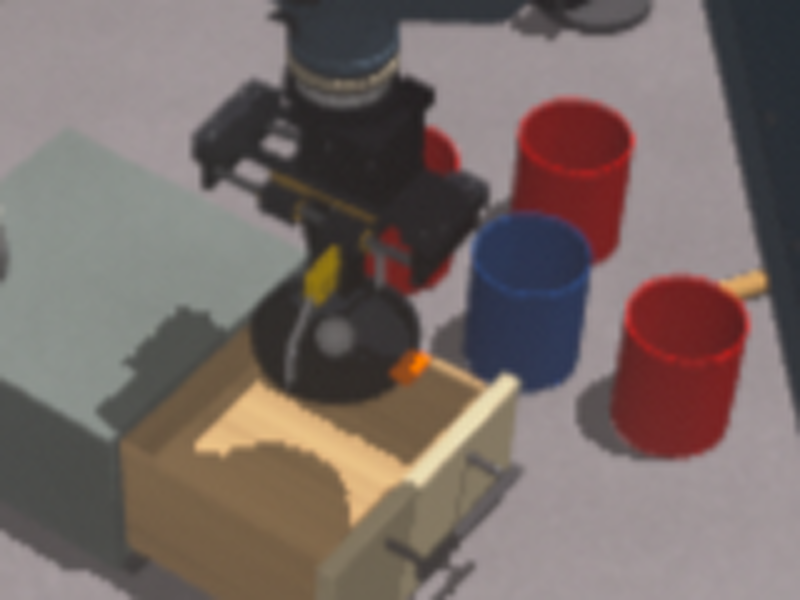

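The dish is clear above the drawer at about 0.187, with the lip at (410,367) towards the front and the ball at (335,337). Next is the slow quarter turn, with the lip going towards the pot (−y).

```bash

python3 -m pendant '[{"jaw":0,"linear":[0,0,0],"twist":-0.7},{"jaw":0,"linear":[0,0,0],"twist":-1.5},{"jaw":0,"linear":[0,0,0],"twist":-2.3},{"jaw":0,"linear":[0,0,0],"twist":-3},{"jaw":0,"linear":[0,0,0],"twist":-3},{"jaw":0,"linear":[0,0,0],"twist":-3},{"jaw":0,"linear":[0,0,0],"twist":-3},{"jaw":0,"linear":[0,0,0],"twist":-3},{"jaw":0,"linear":[0,0,0],"twist":-3},{"jaw":0,"linear":[0,0,0],"twist":-3},{"jaw":0,"linear":[0,0,0],"twist":-3},{"jaw":0,"linear":[0,0,0],"twist":-3}]' 25
python3 -m pendant '[{"jaw":0,"linear":[0,0,0],"twist":-3},{"jaw":0,"linear":[0,0,0],"twist":-3},{"jaw":0,"linear":[0,0,0],"twist":-3},{"jaw":0,"linear":[0,0,0],"twist":-3},{"jaw":0,"linear":[0,0,0],"twist":-3},{"jaw":0,"linear":[0,0,0],"twist":-3},{"jaw":0,"linear":[0,0,0],"twist":-3},{"jaw":0,"linear":[0,0,0],"twist":-3},{"jaw":0,"linear":[0,0,0],"twist":-3},{"jaw":0,"linear":[0,0,0],"twist":-3},{"jaw":0,"linear":[0,0,0],"twist":-3},{"jaw":0,"linear":[0,0,0],"twist":-3}]' 25
python3 -m pendant '[{"jaw":0,"linear":[0,0,0],"twist":-3},{"jaw":0,"linear":[0,0,0],"twist":-3},{"jaw":0,"linear":[0,0,0],"twist":-3},{"jaw":0,"linear":[0,0,0],"twist":-3},{"jaw":0,"linear":[0,0,0],"twist":-2.3},{"jaw":0,"linear":[0,0,0],"twist":-1.5},{"jaw":0,"linear":[0,0,0],"twist":-0.7},{"jaw":0,"linear":[0,0,0],"twist":0},{"jaw":0,"linear":[0,0,0],"twist":0},{"jaw":0,"linear":[0,0,0],"twist":0},{"jaw":0,"linear":[0,0,0],"twist":0},{"jaw":0,"linear":[0,0,0],"twist":0}]' 25
python3 -m pendant '[{"jaw":0,"linear":[0,0,0],"twist":0},{"jaw":0,"linear":[0,0,0],"twist":0},{"jaw":0,"linear":[0,0,0],"twist":0},{"jaw":0,"linear":[0,0,0],"twist":0},{"jaw":0,"linear":[0,0,0],"twist":0},{"jaw":0,"linear":[0,0,0],"twist":0},{"jaw":0,"linear":[0,0,0],"twist":0},{"jaw":0,"linear":[0,0,0],"twist":0},{"jaw":0,"linear":[0,0,0],"twist":0},{"jaw":0,"linear":[0,0,0],"twist":0},{"jaw":0,"linear":[0,0,0],"twist":0},{"jaw":0,"linear":[0,0,0],"twist":0}]' 25
python3 - <<'E'
from h import *
go(.560,.0245,.25,170.8)
b=cap('side')
cv2.imwrite('pics/end.png',cv2.resize(b['color'][90:210,190:350],(800,600),interpolation=cv2.INTER_CUBIC))
P=cloud(b);h=cv2.cvtColor(b['color'],cv2.COLOR_BGR2HSV)
m=(abs(P[...,0]-.56)<.1)&(abs(P[...,1]-.025)<.1)&(P[...,2]>.1)&(h[...,1]>190)&(h[...,2]>70)
for n,lo,hi in(('or',5,19),('ye',22,32)):
  p=P[m&(h[...,0]>=lo)&(h[...,0]<=hi)]
  if len(p):print(n,len(p),np.median(p,0).round(3),p.min(0).round(3),p.max(0).round(3))
E
```

```text
time: 17.6
position: [0.5603, 0.0249, 0.2504]
tool_rot: [0.536, 0.844, -0.0, -0.0]
ft_force: [0.9, -0.6, -2.8]
grip_width: 0.0137
grip_force: 25.0
time: 18.6
position: [0.5603, 0.0249, 0.2504]
tool_rot: [0.249, 0.968, -0.0, -0.0]
ft_force: [0.3, -0.1, -3.0]
grip_width: 0.0136
grip_force: 25.0
time: 19.6
position: [0.5603, 0.0249, 0.2505]
tool_rot: [0.109, 0.994, 0.0, -0.0]
ft_force: [0.3, -0.2, -2.4]
grip_width: 0.014
grip_force: 25.0
time: 20.6
position: [0.5604, 0.0249, 0.2505]
tool_rot: [0.109, 0.994, -0.0, -0.0]
ft_force: [-0.2, 0.4, -3.2]
grip_width: 0.0137
grip_force: 25.0
t 20.6 pos [0.5604 0.0249 0.2505] yaw 167.4 tilt 0.0 q [-0.15  0.4   1.56 -0.    1.18 -1.51] F [-0.2  0.4 -3.2] w 0.0137 g 25.0
cm [ 0.03 -0.05  0.05] twist -3.4
or 30 [ 0.547 -0.035  0.211] [ 0.534 -0.044  0.205] [0.562 0.028 0.288]
ye 41 [0.542 0.034 0.279] [0.53  0.024 0.261] [0.555 0.042 0.288]
```

View pics/end.png

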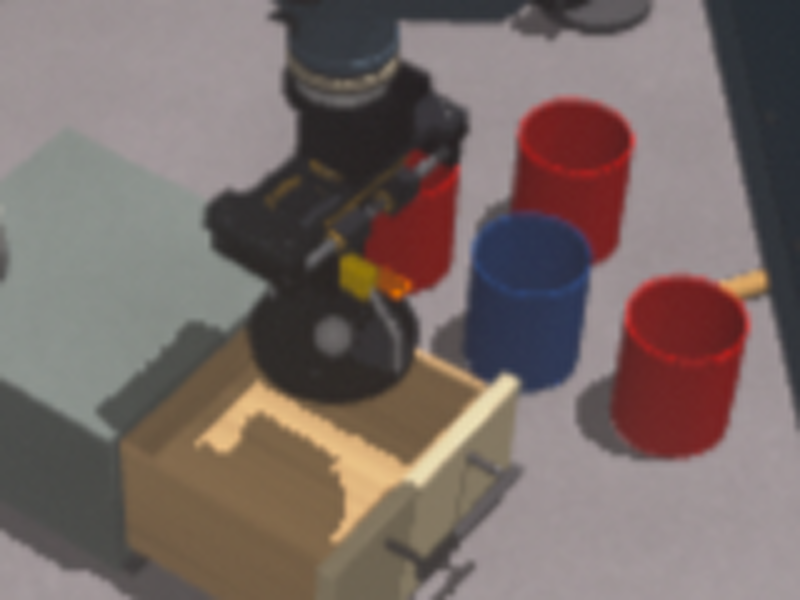

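The lip at (395,285) points towards the pot's side and is square within about 3°. The ball is centred at (335,335) and the drawer is out, so I'm handing in.

```bash
python3 -c "
from rig import robot
print(robot.hand_in())"
```

```text
the job is handed in; nothing more can be done
None
```

I handed the job in at about 20.6 s of the 64 s allowed; the hand-in gave no verdict. The drawer is out at its stop. The gripper holds the dish still and level about 190 mm up, with the ball in its middle and the lip within about 3° of square on the pot's side.

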